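# Proof-pull the clipped handles of a wash-sink cover

### The job

Check that the three clipped-in handles of the sink cover hold: take the red one first, then the yellow, then the blue, and give each a steady straight pull upward of about 15 N for a second, never more than 25 N. A handle that holds stays seated in its clip; the one that comes out goes into the aluminium basin for repair. Let go of everything at the end, and leave the brush, bottle and mug where they are.

Things in the scene. Friction and masses are not known exactly. Their poses are not given: they have to be found in the camera images.
- cover: Flat aluminium cover sheet, fixed to the table, 210 (x) x 420 (y) x 12 mm, with three black rubber pads 6 mm high in a row along its y axis at y = -125, 0 and 125 mm, a clip with a handle on each. Origin: centre of the underside, on the table.
- handle_red: Loose bow handle, red grip bar, 160 to 260 g, 68 mm high: steel foot 130 (x) x 36 (y) x 8 mm, legs 14 (x) x 18 (y) mm at x = +-50 mm, bar on top 130 (x) x 20 (y) x 20 mm. Kept only by its clip; comes out straight up if that gives way. Origin: centre of the foot's underside, z up. Which colour stands on which pad changes.
- grip_red (a point): Centre of the red grip bar, 58 mm above the handle's origin; the bar runs along x, so it is pinched across y. The space between the legs under the bar is open, 86 mm wide and 40 mm high.
- handle_yellow: Loose bow handle, yellow grip bar, 160 to 260 g, 68 mm high: steel foot 130 (x) x 36 (y) x 8 mm, legs 14 (x) x 18 (y) mm at x = +-50 mm, bar on top 130 (x) x 20 (y) x 20 mm. Kept only by its clip; comes out straight up if that gives way. Origin: centre of the foot's underside, z up. Which colour stands on which pad changes.
- grip_yellow (a point): Centre of the yellow grip bar, 58 mm above the handle's origin; the bar runs along x, so it is pinched across y. The space between the legs under the bar is open, 86 mm wide and 40 mm high.
- handle_blue: Loose bow handle, blue grip bar, 160 to 260 g, 68 mm high: steel foot 130 (x) x 36 (y) x 8 mm, legs 14 (x) x 18 (y) mm at x = +-50 mm, bar on top 130 (x) x 20 (y) x 20 mm. Kept only by its clip; comes out straight up if that gives way. Origin: centre of the foot's underside, z up. Which colour stands on which pad changes.
- grip_blue (a point): Centre of the blue grip bar, 58 mm above the handle's origin; the bar runs along x, so it is pinched across y. The space between the legs under the bar is open, 86 mm wide and 40 mm high.
- clip_1: Grey snap clip, one of three that look alike, 142 (x) x 60 (y) x 20 mm: a tray whose long lips overlap the handle's foot by 4 mm (free play 1.5 mm upward, 2 mm sideways). Any one clip may stand on any pad. Exactly one is bad; the eye cannot tell which. Origin: centre of the underside, 18 mm above the table; a seated handle's origin is 6 mm above it.
- clip_2: Grey snap clip, one of three that look alike, 142 (x) x 60 (y) x 20 mm: a tray whose long lips overlap the handle's foot by 4 mm (free play 1.5 mm upward, 2 mm sideways). All three stand on elastic rubber: under a 15 N upward pull a sound clip rises some 3 to 13 mm with its handle (each has its own stiffness, 1.1 to 4.5 N per mm) and springs back when let go. Origin as clip_1.
- clip_3: Grey snap clip, one of three that look alike, 142 (x) x 60 (y) x 20 mm: a tray whose long lips overlap the handle's foot by 4 mm (free play 1.5 mm upward, 2 mm sideways). In the bad clip the lips bend open at 5 to 10 N and the handle is free after 10 to 20 mm of lifting; sound lips never open. Origin as clip_1.
- basin: Round open aluminium wash basin, loose, 900 g, 60 mm high, 260 mm across the rim and 210 mm across the flat foot, wall 4 mm. Origin: centre of the underside.
- basin_in (a point): Centre of the basin's inner floor, 5 mm above the table; the flat floor is about 200 mm across.
- brush: Bystander: flat hand brush with a wooden handle, about 200 mm long, lying along its x axis. Origin: underside.
- soap_bottle: Bystander: closed green soap bottle, 64 mm across, 170 mm tall, upright. Origin: centre of the underside.
- mug: Bystander: white mug, 76 mm across, 85 mm tall. Origin: centre of the underside.
Things that resemble listed ones, but are neither listed nor needed, are in the scene too. Leave any orange look-alike of the handle_yellow alone.

How it is judged:
By the outcome, as a careful person would: the job done as asked, in the order asked, and still so for the second after the job is handed in, with the robot touching nothing.
It also fails if it takes over 64 s, if anything falls off the work surface, if the arm or the gripper's body presses on something with over 40 N, if the wrist force passes 120 N, or if a joint passes its speed limit or range.

### The arm

A 6-joint arm with a two-finger parallel gripper is mounted at the origin on the work surface. World frame = base frame: x ahead of the robot, y to its left, z up, the work surface at z = 0. Lengths are in mm, angles in rad, forces in N, time in s.
With the tool pointing down it reaches from about 350 to 875 mm from the base axis. Payload 4.2 kg.
Tool frame: the origin (TCP) lies at the very end of the fingers, on their centre line; the grasp point (between the pads) lies 19 mm behind it (arm.pinch_z is the distance from the TCP to the grasp point, in mm); x points along the fingers, y is the direction in which the jaws open and shut, and the axes are right-handed (so a half turn about x gives the same grasp; the last joint's range is limited). The gripper opens to 85 mm and grips with 20 to 120 N. Pads are 22 mm wide; open, the fingers measure 114 mm over their backs; the gripper's body (76 mm by 85 mm) begins 54 mm behind the grasp point. The pads swing forward as they close: fully open they stand 13 mm farther back than shut.
Start: joints at [-0.913, 0.385, 0.008, 0, -1.194, -0.259], TCP at [242.709, -575.927, 231.312] pointing down, gripper open.
Joint ranges: [-3.14, 3.14], [-1.21, 2.06], [-1.07, 1.41], [-3.16, 2.05], [-2.99, -0.16], [-3.1, 3.1]. Speed limits (rad/s): [2.79, 2.79, 3.14, 3.14, 3.14, 3.14].

### API

Orientations are given as a unit quaternion [x, y, z, w].
In Python, from bench import arm gives the robot as it stands.
- The arm moves only by the tool drive_tool, never from a script. Its argument "motion" is a list of rows, each a list of 4 numbers: the shift along the tool's x, y, z in mm, then the turn about the tool's x in degrees. In form: [[dx, dy, dz, spin], ...]. A call has 1 to 10 rows; each row shifts and turns the commanded pose from where the row before left it, along the tool's axes as they then stand; what a row does not reach is not made up. A row lasts 1/12 s, in which the tool goes at most 41.7 mm and 7.16 degrees, less where a joint would pass 70% of its speed; a pose out of reach is approached as far as the arm can. A call with a gripper value outside its range is refused whole. "grip" is the finger opening in mm, from 0 to 85.4, set as the call begins (left out, the last holds). The fingers move at their own pace and stop on an object; the grip force is fixed at half the most. Time passes only in rows, so rows that do not move let the fingers close. It gives the time, the measured TCP pose, the force and the opening at its end, in the units of the state.
- arm.read_state(): the state, without advancing time (a new reading comes with each control period).
- arm.get_image(name): name is "scene" or "top" or "wrist"; returns the picture (480x640x3 uint8, red, green, blue); there is no depth.
- arm.calibration(name): a dict with "K" (3x3 intrinsics, pixels), "distortion" ([k1, k2, p1, p2, k3] as OpenCV has them; the pictures are not rectified), "eye" and "attitude" of the camera in the world; the wrist camera has in their place "T_tool_cam" (4x4, takes a point from camera to tool coordinates, whose origin is the TCP and whose axes are the tool frame's). Camera axes: x right, y up, looking along -z (the intrinsics and any distortion apply to the point x, -y, -z); pixel columns grow to the right and rows downward; lengths in mm; the calibration is good to about 2 mm. A picture is of the moment at which its call begins: read the wrist's pose just before it. calibration takes no time and is no camera call.
- arm.job_done(): hands the job in, once; it reports no verdict.
The state is a dict: "clock": time; "joints": joint angles; "joint_vel": joint speeds; "joint_efforts": joint torques, N m; "position": TCP position; "ee_rot": TCP orientation; "contact_force": force on the tool from outside, world axes, zero at the start; "wrist_torque": the same for the moment, N m; "gripper_width": finger opening in mm.
Only numpy, scipy, OpenCV 4.12 (cv2) and the standard library are available. Lean on these libraries where they do the work, as an engineer would, in place of code of your own. Each camera call takes 0.05 s, during which the arm holds its last target. There are 200 camera calls.

## Working session

There is one attempt and no reset: what is moved stays moved. The work goes in short steps, Python scripts to look and compute and a tool call to move; the robot and the scene stay as the last step left them, time stands still between calls to the robot, and variables do not carry over. Pictures are saved under pics/ and viewed, about 8 in all and at most 12, crops included, and the job is handed in when it is done.

Besides the shell and the picture viewer there is one more tool, called after "Emit:" as a command line: name --pt "numbers of a row" for each row, then --argument value for the rest. drive_tool: Moves the arm, as the interface text tells. Its arguments: {"type":"object","properties":{"motion":{"type":"array"},"grip":{"type":"number"}},"required":["motion"]}

```bash
mkdir -p pics; cat > h.py <<'E'
import numpy as np,cv2
from bench import arm
from scipy.spatial.transform import Rotation as R
def snap(n,f):
    im=arm.get_image(n); cv2.imwrite('pics/'+f,im[:,:,::-1]); return im
E
python3 - <<'E'
from h import *
for n in ('top','scene'):
    snap(n,n+'0.png'); print(n,arm.calibration(n))
print(arm.calibration('wrist')); print(arm.read_state(), arm.pinch_z)
E
```

```text
top {'K': array([[484.28213579,   0.        , 317.34940281],
       [  0.        , 484.28213579, 236.81892985],
       [  0.        ,   0.        ,   1.        ]]), 'distortion': array([-0.10053199,  0.        ,  0.        ,  0.        ,  0.        ]), 'eye': array([ 344.61985835,   48.49309425, 1064.28217727]), 'attitude': array([ 0.05852782, -0.07855107, -0.6960027 ,  0.71132585])}
scene {'K': array([[447.7163015 ,   0.        , 315.73274913],
       [  0.        , 447.7163015 , 236.78651781],
       [  0.        ,   0.        ,   1.        ]]), 'distortion': array([-0.08820048,  0.        ,  0.        ,  0.        ,  0.        ]), 'eye': array([ 956.12476204, -250.48493273,  902.81789237]), 'attitude': array([0.23245728, 0.12189088, 0.4494168 , 0.85389154])}
{'K': array([[393.27814214,   0.        , 320.979433  ],
       [  0.        , 393.27814214, 242.5785487 ],
       [  0.        ,   0.        ,   1.        ]]), 'distortion': array([0.01122914, 0.        , 0.        , 0.        , 0.        ]), 'T_tool_cam': array([[ 3.78702793e-04,  3.10781518e-01, -9.50481302e-01,
        -1.
[... 277 characters left out ...]
ck': 0.1, 'joints': array([-9.13391238e-01,  3.85488925e-01,  6.75615467e-03, -4.54984805e-04,
       -1.19400272e+00, -2.58595203e-01]), 'joint_vel': array([ 0.0001453 , -0.00067426,  0.00461771,  0.0016777 ,  0.00020708,
        0.00014369]), 'joint_efforts': array([-4.07739126e-04, -3.93320131e+01,  1.88928920e+01,  4.19806346e+00,
       -2.62442081e-03, -5.42088827e-06]), 'position': array([ 242.51343224, -575.45932303,  230.31993601]), 'ee_rot': array([-0.13932875,  0.69327563,  0.14069085,  0.69293757]), 'contact_force': array([-0.65944929, -0.35180025,  0.52566273]), 'wrist_torque': array([-0.04631842,  0.00953321, -0.00429011]), 'gripper_width': 84.95763836934623} 18.700000000000003
```

View pics/top0.png

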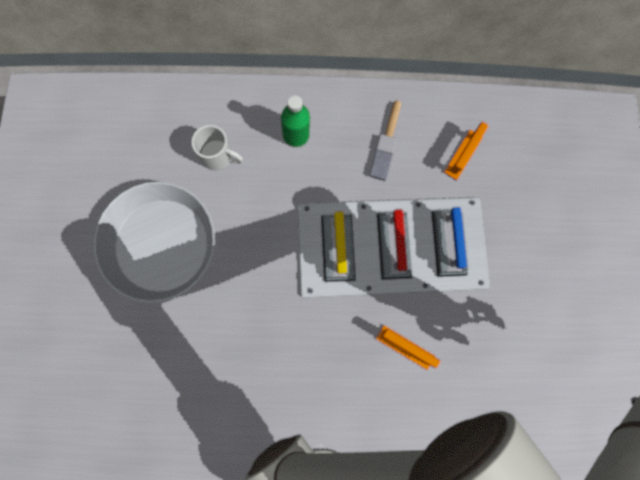

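View pics/scene0.png

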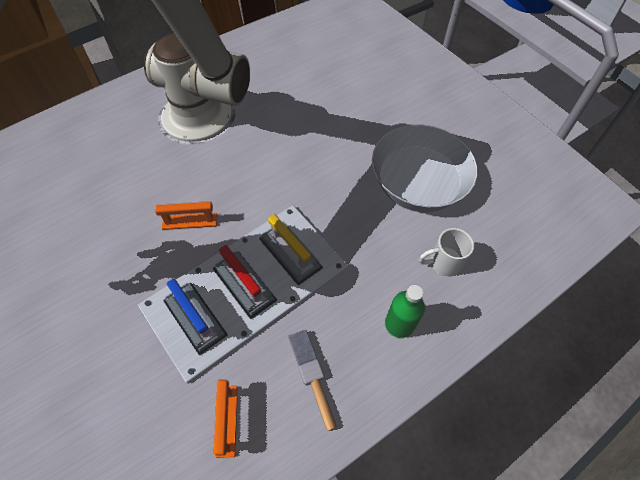

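Top view: basin at about (155,240), with the yellow (341,243), red (401,240) and blue (460,240) bars on the cover. Two orange look-alikes sit at (467,150) and (408,346). The scene view agrees. Next I measure by rays.

```bash
cat >> h.py <<'E'
def ray(n,uv,st=None):
    c=arm.calibration(n); p=cv2.undistortPoints(np.float64([[uv]]),c['K'],c['distortion'])[0,0]
    d=np.array([p[0],-p[1],-1.])
    if n=='wrist':
        T=c['T_tool_cam']; Rt=R.from_quat(st['ee_rot'])
        return st['position']+Rt.apply(T[:3,3]), Rt.apply(T[:3,:3]@d)
    return c['eye'],R.from_quat(c['attitude']).apply(d)
def plane(n,uv,z,st=None):
    e,d=ray(n,uv,st); return e+d*(z-e[2])/d[2]
def tri(r1,r2):
    A=np.c_[r1[1],-r2[1]]; s=np.linalg.lstsq(A,r2[0]-r1[0],rcond=None)[0]
    a=r1[0]+s[0]*r1[1]; b=r2[0]+s[1]*r2[1]; return (a+b)/2,np.linalg.norm(a-b)
HUE={'red':[(0,6),(174,180)],'yellow':[(22,32)],'blue':[(105,125)]}
def mask(im,c):
    h=cv2.cvtColor(im,cv2.COLOR_RGB2HSV); m=np.zeros(im.shape[:2],np.uint8)
    for a,b in HUE[c]: m|=cv2.inRange(h,(a,140,60),(b,255,255))
    n,l,s,ce=cv2.connectedComponentsWithStats(m); k=1+np.argmax(s[1:,4])
    return (l==k).astype(np.uint8),ce[k],s[k]
def ends(m):
    q=cv2.boxPoints(cv2.minAreaRect(cv2.findNonZero(m))); 
    L=[np.linalg.norm(q[i]-q[(i+1)%4]) for i in range(4)]; i=int(np.argmin(L[:2]))
    return (q[i]+q[(i+1)%4])/2,(q[(i+2)%4]+q[(i+3)%4])/2
E
python3 - <<'E'
from h import *
t=cv2.imread('pics/top0.png')[:,:,::-1].copy(); s=cv2.imread('pics/scene0.png')[:,:,::-1].copy()
for c in HUE:
    mt,ct,st=mask(t,c); ms,cs,ss=mask(s,c)
    e=[plane('top',q,84)for q in ends(mt)]; f=[plane('scene',q,84) for q in ends(ms)]
    d=e[0]-e[1]; g=f[0]-f[1]
    print(c,st[4],ss[4],'ct',plane('top',ct,84).round(1),plane('scene',cs,84).round(1),'tri',tri(ray('top',ct),ray('scene',cs)))
    print('  len',np.linalg.norm(d),np.linalg.norm(g),'ang',np.degrees(np.arctan2(d[1],d[0])),np.degrees(np.arctan2(g[1],g[0])))
# cover corner screws rough
for uv in [(305,209),(476,203),(310,290),(483,283)]: print(plane('top',uv,12).round(1))
# basin rim extents
q=[plane('top',u,60)for u in [(97,240),(214,240),(155,183),(155,301)]]; print(np.round(q,1))
for uv in [(404,346),(467,150)]:print('orange',plane('top',uv,60).round())
E
```

```text
red 492 560 ct [ 536.9 -149.2   84. ] [ 539.2 -150.1   84. ] tri (array([ 537.51398054, -149.77366167,   80.82162924]), np.float64(0.08806768319946463))
  len 125.60516242139198 133.1911195836563 ang 2.4794893866717804 -175.8427387167079
yellow 546 555 ct [527.3 -25.   84. ] [530.1 -25.7  84. ] tri (array([528.0691488 , -25.01147043,  80.43091864]), np.float64(0.6731908414607052))
  len 126.70424825872817 134.62251963807248 ang 3.6998866888765924 -175.76166496220713
blue 532 606 ct [ 543.  -274.3   84. ] [ 546.2 -275.3   84. ] tri (array([ 543.95875229, -275.61212645,   79.61979685]), np.float64(0.2986570165655052))
  len 127.26606362643906 134.75316578870667 ang 3.1821218590408806 -176.21502245341176
[614.7  49.4  12. ]
[ 640.1 -342.4   12. ]
[433.9  34.3  12. ]
[ 456.3 -350.3   12. ]
[[523.9 490.6  60. ]
 [530.2 239.5  60. ]
 [652.6 375.9  60. ]
 [399.  354.9  60. ]]
orange [ 319. -160.   60.]
orange [ 749. -310.   60.]
```

```bash
cat >> h.py <<'E'
def go(p,yaw=93.7):
    s=arm.read_state(); M=R.from_quat(s['ee_rot']).as_matrix()
    y=M[:,1]; a=np.degrees(np.arctan2(y[1],y[0]))
    # tool x down: positive spin turns yaw clockwise seen from above
    sp=(a-yaw+90)%180-90
    M2=M@R.from_euler('x',sp,degrees=True).as_matrix()
    print('axes x',M[:,0].round(4),'y',y.round(3),'spin',round(sp,2),'shift after spin',(M2.T@(np.array(p)-s['position'])).round(1),'now',s['position'].round(1),'F',s['contact_force'].round(1),'w',s['gripper_width'],'t',s['clock'],'j6',s['joints'][5])
E
python3 - <<'E'
from h import *
go([537.5,-149.8,180])
E
```

```text
axes x [-9.0e-04  1.8e-03 -1.0e+00] y [-0.388  0.922  0.002] spin 19.14 shift after spin [ 50.8 405.6 321.9] now [ 242.5 -575.5  230.3] F [-0.7 -0.4  0.5] w 84.95763836934623 t 0.1 j6 -0.2585952025611678
```

Emit:
drive_tool --pt "0 0 0 6.38" --pt "0 0 0 6.38" --pt "0 0 0 6.38" --pt "0 15 12 0" --pt "0 20 16 0" --pt "0 25 20 0" --pt "0 25 20 0" --pt "0 25 20 0" --pt "0 25 20 0" --pt "0 25 20 0"

```text
clock: 0.93
position: [360.5, -406.5, 230.9]
ee_rot: [-0.023, 0.707, 0.023, 0.707]
contact_force: [0.3, -1.3, -1.2]
gripper_width: 85.3
```

Emit:
drive_tool --pt "0 25 20 0" --pt "0 25 20 0" --pt "0 25 20 0" --pt "0 25 20 0" --pt "0 25 20 0" --pt "0 25 20 0" --pt "0 25 20 0" --pt "0 25 20 0" --pt "0 25 20 0" --pt "0 0 0 0"

```text
clock: 1.77
position: [527.7, -168.2, 230.7]
ee_rot: [-0.024, 0.707, 0.025, 0.707]
contact_force: [1.0, -0.2, 0.6]
gripper_width: 85.5
```

```bash
python3 - <<'E'
from h import *
go([537.5,-149.8,180])
st=arm.read_state(); im=snap('wrist','w1.png')
for c in HUE:
    m,ce,s=mask(im,c); e=[plane('wrist',q,82,st) for q in ends(m)]; print(c,s,plane('wrist',ce,86,st).round(1),np.linalg.norm(e[0]-e[1]))
E
```

```text
axes x [ 4.e-04  4.e-04 -1.e+00] y [-0.069  0.998  0.   ] spin 0.28 shift after spin [50.7 17.7 11. ] now [ 527.7 -168.2  230.7] F [ 1.  -0.2  0.6] w 85.46072555864717 t 1.7667 j6 -1.4849705411327974
red [ 331  150   29  165 4199] [ 529.8 -150.    86. ] 133.08609071890118
yellow [ 480  151   56  165 5196] [521.8 -26.4  86. ] 133.8477275459112
blue [ 157  149   46  165 4823] [ 537.7 -274.1   86. ] 132.98812069271568
```

View pics/w1.png

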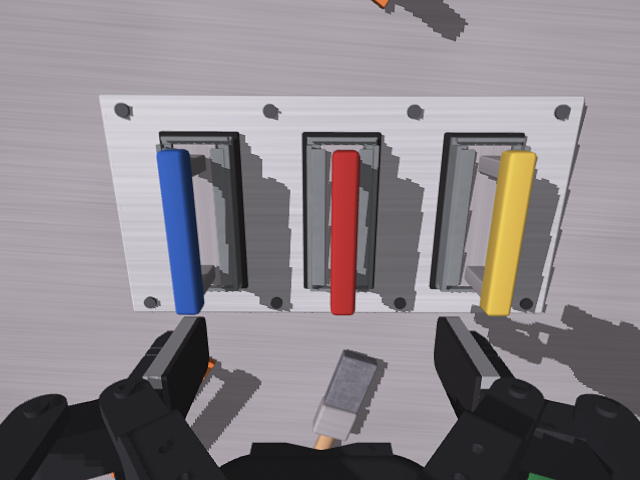

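Wrist view: red bar column 345, rows 150–315, with the gripper level and the bars parallel to image columns. The handle y agrees to within 0.5 mm. Next I refine x from the bar ends.

```bash
python3 - <<'E'
from h import *
st=arm.read_state(); im=cv2.imread('pics/w1.png')[:,:,::-1].copy()
for c in HUE:
    m,ce,s=mask(im,c); e=sorted(ends(m),key=lambda q:q[1])
    n=plane('wrist',e[0],74,st); n2=plane('wrist',e[0],92,st); f=plane('wrist',e[1],92,st); print(c,n.round(1),n2.round(1),f.round(1),'mid',((n2+f)/2).round(1),'far-65',(f[0]-65).round(1))
E
```

```text
red [ 469.6 -154.5   74. ] [ 468.2 -155.7   92. ] [ 596.3 -146.3   92. ] mid [ 532.2 -151.    92. ] far-65 531.3
yellow [461. -26.  74.] [460.1 -34.9  92. ] [589.  -27.8  92. ] mid [524.6 -31.3  92. ] far-65 524.0
blue [ 477.9 -283.4   74. ] [ 475.9 -276.9   92. ] [ 603.9 -266.8   92. ] mid [ 539.9 -271.8   92. ] far-65 538.9
```

Emit:
drive_tool --pt "0 6 3 0.3" --pt "10 6 3 0" --pt "20 6 2.5 0" --pt "25 0 0 0" --pt "25 0 0 0" --pt "25 0 0 0" --pt "25 0 0 0" --pt "20 0 0 0" --pt "12 0 0 0" --pt "6 0 0 0"

```text
clock: 2.65
position: [530.3, -153.7, 60.6]
ee_rot: [-0.02, 0.709, 0.021, 0.705]
contact_force: [0.7, 0.2, 0.8]
gripper_width: 85.4
```

Emit:
drive_tool --pt "0 0 0 0" --pt "0 0 0 0"

```text
clock: 2.82
position: [532.6, -153.7, 63.4]
ee_rot: [-0.021, 0.707, 0.021, 0.707]
contact_force: [0.1, -0.3, -0.1]
gripper_width: 85.7
```

```bash
python3 - <<'E'
from h import *
go([535,-150,63])
st=arm.read_state(); im=snap('wrist','w2.png')
E
```

```text
axes x [ 1.e-04 -2.e-04 -1.e+00] y [-0.059  0.998 -0.   ] spin -0.33 shift after spin [0.4 3.5 2.7] now [ 532.6 -153.7   63.4] F [ 0.1 -0.3 -0.1] w 85.67498849829329 t 2.8167 j6 -1.5236863561899174
```

View pics/w2.png

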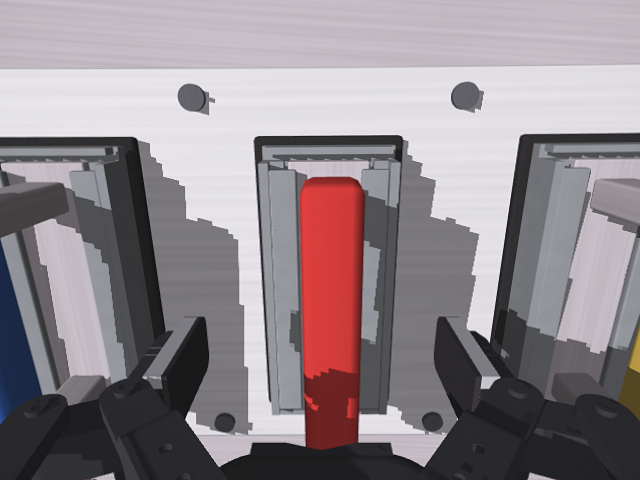

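Wrist view: the bar is centred at column 331 against about 321 for the jaws, so it sits some 3.5–4 mm toward +y. I'll correct that and close.

Emit:
drive_tool --pt "0 2 1.5 -0.3" --pt "0 1.8 1 0" --pt "0 0 0 0" --pt "0 0 0 0"

```text
clock: 3.2
position: [535.2, -149.2, 63.9]
ee_rot: [-0.023, 0.706, 0.023, 0.707]
contact_force: [-0.1, -0.4, 0.6]
gripper_width: 85.5
```

Emit:
drive_tool --grip 0 --pt "0 0 0 0" --pt "0 0 0 0" --pt "0 0 0 0" --pt "0 0 0 0" --pt "0 0 0 0" --pt "0 0 0 0" --pt "0 0 0 0" --pt "0 0 0 0"

```text
clock: 3.87
position: [534.8, -149.5, 63.4]
ee_rot: [-0.023, 0.707, 0.023, 0.707]
contact_force: [-0.2, -1.2, 2.3]
gripper_width: 18.8
```

Emit:
drive_tool --pt "-1 0 0 0" --pt "-1 0 0 0" --pt "0 0 0 0"

```text
clock: 4.12
position: [534.2, -149.2, 64.8]
ee_rot: [-0.023, 0.707, 0.023, 0.706]
contact_force: [-0.0, 0.5, -3.1]
gripper_width: 18.9
```

Emit:
drive_tool --pt "-1 0 0 0" --pt "0 0 0 0" --pt "0 0 0 0"

```text
clock: 4.37
position: [534.2, -149.2, 65.7]
ee_rot: [-0.023, 0.707, 0.023, 0.706]
contact_force: [0.3, 0.5, -4.9]
gripper_width: 19.0
```

Emit:
drive_tool --pt "-1 0 0 0" --pt "0 0 0 0" --pt "0 0 0 0"

```text
clock: 4.62
position: [534.3, -149.2, 66.8]
ee_rot: [-0.023, 0.707, 0.023, 0.706]
contact_force: [-0.5, 0.1, -6.4]
gripper_width: 19.2
```

Emit:
drive_tool --pt "-1 0 0 0" --pt "-1 0 0 0" --pt "0 0 0 0"

```text
clock: 4.87
position: [534.3, -149.4, 69.1]
ee_rot: [-0.023, 0.707, 0.023, 0.706]
contact_force: [-0.2, -0.5, -8.5]
gripper_width: 19.1
```

Emit:
drive_tool --pt "-1 0 0 0" --pt "-1 0 0 0" --pt "0 0 0 0"

```text
clock: 5.12
position: [534.4, -149.4, 71.3]
ee_rot: [-0.023, 0.707, 0.023, 0.706]
contact_force: [-0.9, 0.4, -8.2]
gripper_width: 19.2
```

Emit:
drive_tool --pt "-1 0 0 0" --pt "-1 0 0 0" --pt "0 0 0 0"

```text
clock: 5.37
position: [534.7, -149.4, 73.5]
ee_rot: [-0.023, 0.707, 0.023, 0.707]
contact_force: [-1.0, 0.6, -6.5]
gripper_width: 19.1
```

Emit:
drive_tool --pt "-1 0 0 0" --pt "-1 0 0 0" --pt "0 0 0 0"

```text
clock: 5.62
position: [535.1, -149.4, 75.8]
ee_rot: [-0.023, 0.707, 0.023, 0.707]
contact_force: [-1.3, -0.2, -6.0]
gripper_width: 18.9
```

The force peaked near 8.5 N and is now falling as it rises, so the red clip is giving way. I'll keep lifting.

Emit:
drive_tool --pt "-2 0 0 0" --pt "-2 0 0 0" --pt "-2 0 0 0" --pt "-2 0 0 0" --pt "-2 0 0 0" --pt "-2 0 0 0" --pt "0 0 0 0"

```text
clock: 6.2
position: [535.8, -149.4, 88.5]
ee_rot: [-0.023, 0.706, 0.023, 0.708]
contact_force: [1.2, -0.4, -1.5]
gripper_width: 18.9
```

Emit:
drive_tool --pt "-5 0 0 0" --pt "-10 0 0 0" --pt "-15 0 0 0" --pt "-20 0 0 0" --pt "-20 0 0 0" --pt "-15 0 0 0" --pt "-10 0 0 0" --pt "0 0 0 0" --pt "0 0 0 0"

```text
clock: 6.95
position: [534.7, -149.3, 182.7]
ee_rot: [-0.023, 0.706, 0.023, 0.707]
contact_force: [-0.8, -0.0, -1.8]
gripper_width: 19.1
```

```bash
python3 - <<'E'
from h import *
go([526,365,190])
im=snap('scene','s3.png'); 
E
```

```text
axes x [ 9.e-04  4.e-04 -1.e+00] y [-0.064  0.998  0.   ] spin -0.01 shift after spin [ -7.1 513.7  24.5] now [ 534.7 -149.3  182.7] F [-0.8 -0.  -1.8] w 19.134144144962306 t 6.95 j6 -1.5256257938163984
```

View pics/s3.png

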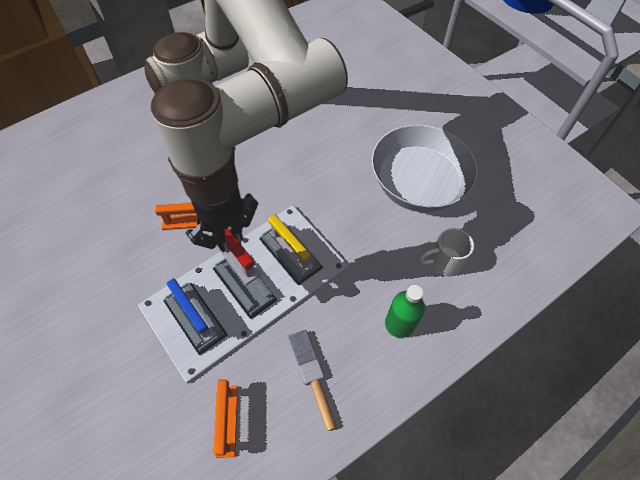

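Red is out of its clip and held at about (238,248), with the other two seated. I carry it to the basin.

Emit:
drive_tool --pt "0 10 1 0" --pt "0 20 1 0" --pt "0 28 1.4 0" --pt "0 28 1.4 0" --pt "0 28 1.4 0" --pt "0 28 1.4 0" --pt "0 28 1.4 0" --pt "0 28 1.4 0" --pt "0 28 1.4 0" --pt "0 28 1.4 0"

```text
clock: 7.83
position: [530.5, 106.6, 181.1]
ee_rot: [-0.023, 0.708, 0.023, 0.706]
contact_force: [0.9, 0.7, -2.4]
gripper_width: 19.2
```

Emit:
drive_tool --pt "0 28 1.4 0" --pt "0 28 1.4 0" --pt "0 28 1.4 0" --pt "0 28 1.4 0" --pt "0 28 1.4 0" --pt "0 28 1.4 0" --pt "0 28 1.4 0" --pt "0 20 1 0" --pt "0 12 1 0" --pt "0 0 0 0"

```text
clock: 8.67
position: [527.8, 335.6, 180.7]
ee_rot: [-0.024, 0.707, 0.023, 0.706]
contact_force: [0.4, 0.4, -1.5]
gripper_width: 19.2
```

Emit:
drive_tool --pt "0 0 0 0" --pt "0 0 0 0"

```text
clock: 8.83
position: [528.1, 332.3, 181.6]
ee_rot: [-0.023, 0.707, 0.022, 0.706]
contact_force: [-0.2, -0.3, -0.8]
gripper_width: 19.0
```

```bash
python3 - <<'E'
from h import *
go([526,365,45]); im=snap('wrist','w4.png')
E
```

```text
axes x [-0.0014 -0.0014 -1.    ] y [-0.064  0.998 -0.001] spin -0.02 shift after spin [136.6  32.9   0.2] now [528.1 332.3 181.6] F [-0.2 -0.3 -0.8] w 18.986295556021616 t 8.8333 j6 -2.3271685929734196
```

View pics/w4.png

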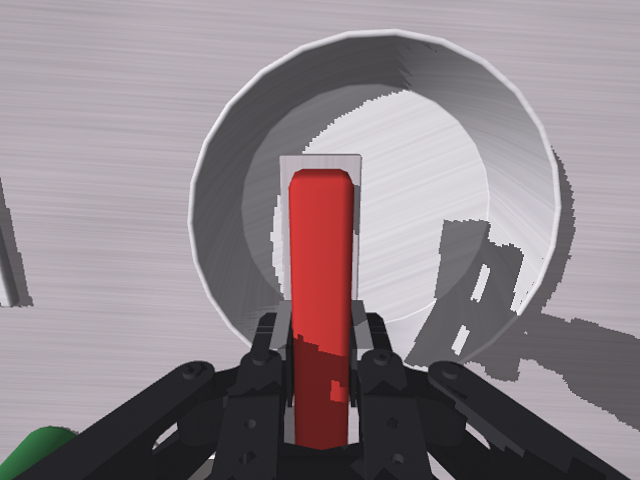

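Wrist view: the basin rim spans columns 190–560, so its centre is about 36 mm toward +y and near x = 521–526. That agrees with the top view. I centre and lower.

Emit:
drive_tool --pt "0 10 0 0" --pt "0 14 0 0" --pt "0 10 -2 0" --pt "10 0 0 0" --pt "20 0 0 0" --pt "25 0 0 0" --pt "25 0 0 0" --pt "20 0 0 0" --pt "12 0 0 0" --pt "6 0 0 0"

```text
clock: 9.72
position: [523.3, 366.2, 61.5]
ee_rot: [-0.024, 0.708, 0.022, 0.706]
contact_force: [-0.4, 0.9, -1.5]
gripper_width: 19.2
```

Emit:
drive_tool --pt "4 0 0 0" --pt "4 0 0 0" --pt "3 0 0 0" --pt "0 0 0 0" --pt "0 0 0 0"

```text
clock: 10.13
position: [524.7, 367.4, 54.1]
ee_rot: [-0.023, 0.706, 0.023, 0.707]
contact_force: [0.2, 1.2, -0.9]
gripper_width: 18.9
```

Emit:
drive_tool --pt "2 0 0 0" --pt "2 0 0 0" --pt "2 0 0 0" --pt "0 0 0 0"

```text
clock: 10.47
position: [524.1, 366.8, 46.9]
ee_rot: [-0.023, 0.707, 0.023, 0.707]
contact_force: [1.8, 0.8, -2.4]
gripper_width: 19.0
```

Emit:
drive_tool --pt "1 0 0 0" --pt "1 0 0 0" --pt "0 0 0 0"

```text
clock: 10.72
position: [524.3, 366.9, 45.1]
ee_rot: [-0.023, 0.707, 0.023, 0.707]
contact_force: [0.2, -0.2, -1.5]
gripper_width: 19.2
```

Emit:
drive_tool --pt "1 0 0 0" --pt "0 0 0 0" --pt "0 0 0 0"

```text
clock: 10.97
position: [524.5, 367.1, 44.5]
ee_rot: [-0.023, 0.707, 0.023, 0.707]
contact_force: [-1.0, -0.7, -1.3]
gripper_width: 19.1
```

Emit:
drive_tool --pt "1 0 0 0" --pt "0 0 0 0" --pt "0 0 0 0"

```text
clock: 11.22
position: [524.5, 367.1, 44.5]
ee_rot: [-0.023, 0.706, 0.023, 0.707]
contact_force: [-1.4, -0.3, 5.6]
gripper_width: 18.9
```

Emit:
drive_tool --pt "1 0 0 0" --pt "0 0 0 0" --pt "0 0 0 0"

```text
clock: 11.47
position: [524.5, 367.1, 44.4]
ee_rot: [-0.023, 0.706, 0.023, 0.707]
contact_force: [-4.0, -1.5, 9.5]
gripper_width: 19.0
```

Emit:
drive_tool --grip 60 --pt "-1 0 0 0" --pt "0 0 0 0" --pt "0 0 0 0" --pt "0 0 0 0" --pt "0 0 0 0" --pt "0 0 0 0"

```text
clock: 11.97
position: [524.3, 367.0, 43.0]
ee_rot: [-0.023, 0.707, 0.023, 0.707]
contact_force: [-0.6, -0.4, -0.4]
gripper_width: 59.7
```

Emit:
drive_tool --pt "-5 0 0 0" --pt "-10 0 0 0" --pt "-20 0 0 0" --pt "-25 0 0 0" --pt "-25 0 0 0" --pt "-25 0 0 0" --pt "-20 0 0 0" --pt "-5 0 0 0" --pt "0 0 0 0" --pt "0 0 0 0"

```text
clock: 12.8
position: [523.9, 366.8, 178.1]
ee_rot: [-0.023, 0.707, 0.023, 0.707]
contact_force: [-0.0, -0.7, 0.1]
gripper_width: 60.0
```

```bash
python3 - <<'E'
from h import *
go([526,-27,180]); st=arm.read_state(); im=snap('wrist','w5.png')
m,ce,s=mask(im,'red'); print(s,plane('wrist',ce,65,st),[plane('wrist',q,73,st).round() for q in ends(m)])
E
```

```text
axes x [-7.e-04  2.e-04 -1.e+00] y [-0.064  0.998  0.   ] spin -0.01 shift after spin [  -2.  -393.1  -23.3] now [523.9 366.8 178.1] F [-0.  -0.7  0.1] w 59.99827637798824 t 12.8 j6 -2.369115108753763
[ 306  143   30  185 5242] [519.89282151 366.8427778   65.        ] [array([460., 363.,  73.]), array([587., 371.,  73.])]
```

View pics/w5.png

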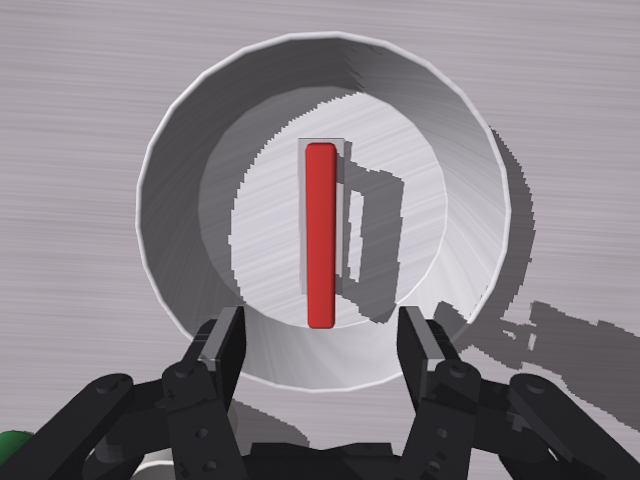

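Red stands upright on the basin floor, centred in the view at about (321,236). Now yellow.

Emit:
drive_tool --grip 85 --pt "0 -12 -1 0" --pt "0 -20 -1.5 0" --pt "0 -25 -1.5 0" --pt "0 -25 -1.5 0" --pt "0 -25 -1.5 0" --pt "0 -25 -1.5 0" --pt "0 -25 -1.5 0" --pt "0 -25 -1.5 0" --pt "0 -25 -1.5 0" --pt "0 -25 -1.5 0"

```text
clock: 13.68
position: [523.8, 132.4, 177.0]
ee_rot: [-0.023, 0.708, 0.022, 0.706]
contact_force: [1.1, -0.5, 0.6]
gripper_width: 84.8
```

Emit:
drive_tool --pt "0 -25 -1.5 0" --pt "0 -25 -1.5 0" --pt "0 -25 -1.5 0" --pt "0 -25 -1.5 0" --pt "0 -25 -1.5 0" --pt "0 -20 -1.5 0" --pt "0 -14 -1 0" --pt "0 0 0 0" --pt "0 0 0 0"

```text
clock: 14.43
position: [524.3, -25.8, 177.3]
ee_rot: [-0.022, 0.708, 0.022, 0.706]
contact_force: [-0.4, 0.4, -0.0]
gripper_width: 85.0
```

```bash
python3 - <<'E'
from h import *
go([526,-25,63.5]); st=arm.read_state(); im=snap('wrist','w6.png')
m,ce,s=mask(im,'yellow'); print(s,plane('wrist',ce,88,st),[plane('wrist',q,92,st).round(1) for q in ends(m)])
E
```

```text
axes x [-2.3e-03 -4.0e-04 -1.0e+00] y [-0.063  0.998 -0.   ] spin -0.1 shift after spin [113.8   0.7   2. ] now [524.3 -25.8 177.3] F [-0.4  0.4 -0. ] w 84.96787343003628 t 14.4333 j6 -1.7679845810631072
[ 305  149   34  198 5890] [520.67379992 -25.01101994  88.        ] [array([462.3, -28.9,  92. ]), array([590.3, -20.8,  92. ])]
```

Emit:
drive_tool --pt "6 0.5 1 0" --pt "14 0.4 1 0" --pt "20 0 0 0" --pt "24 0 0 0" --pt "22 0 0 0" --pt "16 0 0 0" --pt "8 0 0 0" --pt "4 0 0 0" --pt "0 0 0 0" --pt "0 0 0 0"

```text
clock: 15.32
position: [527.8, -23.3, 64.9]
ee_rot: [-0.023, 0.706, 0.023, 0.707]
contact_force: [0.4, -0.5, -0.6]
gripper_width: 85.2
```

Emit:
drive_tool --grip 0 --pt "0 0 0 0" --pt "0 0 0 0" --pt "0 0 0 0" --pt "0 0 0 0" --pt "0 0 0 0" --pt "0 0 0 0" --pt "0 0 0 0" --pt "0 0 0 0"

```text
clock: 15.98
position: [527.3, -23.7, 64.7]
ee_rot: [-0.023, 0.707, 0.023, 0.707]
contact_force: [-0.9, 0.6, 3.2]
gripper_width: 19.2
```

Emit:
drive_tool --pt "-1 0 0 0" --pt "-1 0 0 0" --pt "0 0 0 0"

```text
clock: 16.23
position: [526.6, -23.8, 65.8]
ee_rot: [-0.023, 0.707, 0.023, 0.706]
contact_force: [-0.7, 0.1, -3.6]
gripper_width: 19.2
```

Emit:
drive_tool --pt "-1 0 0 0" --pt "0 0 0 0" --pt "0 0 0 0"

```text
clock: 16.48
position: [526.6, -23.8, 66.8]
ee_rot: [-0.023, 0.707, 0.023, 0.706]
contact_force: [-0.5, -0.6, -4.2]
gripper_width: 18.9
```

Emit:
drive_tool --pt "-1 0 0 0" --pt "-1 0 0 0" --pt "0 0 0 0"

```text
clock: 16.73
position: [526.6, -23.8, 69.0]
ee_rot: [-0.023, 0.707, 0.023, 0.706]
contact_force: [-1.5, 0.4, -6.4]
gripper_width: 19.1
```

Emit:
drive_tool --pt "-1 0 0 0" --pt "-1 0 0 0" --pt "0 0 0 0"

```text
clock: 16.98
position: [526.6, -23.8, 70.9]
ee_rot: [-0.023, 0.707, 0.023, 0.706]
contact_force: [-1.5, -0.3, -8.6]
gripper_width: 19.0
```

Emit:
drive_tool --pt "-1 0 0 0" --pt "-1 0 0 0" --pt "0 0 0 0"

```text
clock: 17.23
position: [526.6, -23.8, 72.9]
ee_rot: [-0.023, 0.707, 0.023, 0.706]
contact_force: [0.0, -1.8, -10.6]
gripper_width: 18.7
```

Emit:
drive_tool --pt "-1 0 0 0" --pt "-1 0 0 0" --pt "-1 0 0 0" --pt "0 0 0 0"

```text
clock: 17.57
position: [526.6, -23.8, 75.9]
ee_rot: [-0.023, 0.707, 0.023, 0.706]
contact_force: [-0.6, -0.5, -14.5]
gripper_width: 18.7
```

Emit:
drive_tool --pt "-1 0 0 0" --pt "-1 0 0 0" --pt "0 0 0 0" --pt "0 0 0 0"

```text
clock: 17.9
position: [526.6, -23.8, 77.9]
ee_rot: [-0.023, 0.707, 0.023, 0.706]
contact_force: [0.7, -1.2, -16.1]
gripper_width: 18.9
```

Holding for over a second.

Emit:
drive_tool --pt "0 0 0 0" --pt "0 0 0 0" --pt "0 0 0 0" --pt "0 0 0 0" --pt "0 0 0 0" --pt "0 0 0 0" --pt "0 0 0 0"

```text
clock: 18.48
position: [526.6, -23.8, 78.1]
ee_rot: [-0.023, 0.707, 0.023, 0.706]
contact_force: [-2.0, -1.5, -16.4]
gripper_width: 19.0
```

Emit:
drive_tool --pt "0 0 0 0" --pt "0 0 0 0" --pt "0 0 0 0" --pt "0 0 0 0" --pt "0 0 0 0" --pt "0 0 0 0" --pt "0 0 0 0"

```text
clock: 19.07
position: [526.7, -23.8, 78.1]
ee_rot: [-0.023, 0.707, 0.023, 0.706]
contact_force: [-2.6, -1.1, -16.3]
gripper_width: 18.9
```

Emit:
drive_tool --pt "2 0 0 0" --pt "2 0 0 0" --pt "2 0 0 0" --pt "2 0 0 0" --pt "2 0 0 0" --pt "1 0 0 0" --pt "1 0 0 0" --pt "0 0 0 0" --pt "0 0 0 0"

```text
clock: 19.82
position: [529.3, -23.3, 67.5]
ee_rot: [-0.023, 0.705, 0.023, 0.708]
contact_force: [1.3, 0.1, -5.1]
gripper_width: 19.2
```

Emit:
drive_tool --pt "0 0 0 0" --pt "1 0 0 0" --pt "0 0 0 0" --pt "0 0 0 0"

```text
clock: 20.15
position: [528.4, -23.4, 65.9]
ee_rot: [-0.023, 0.706, 0.023, 0.708]
contact_force: [0.7, -0.0, -3.1]
gripper_width: 18.7
```

Emit:
drive_tool --pt "0.6 0 0 0" --pt "0.6 0 0 0" --pt "0 0 0 0" --pt "0 0 0 0"

```text
clock: 20.48
position: [527.7, -23.7, 64.7]
ee_rot: [-0.023, 0.706, 0.023, 0.707]
contact_force: [0.4, 0.1, 1.3]
gripper_width: 19.1
```

Emit:
drive_tool --grip 85 --pt "0 0 0 0" --pt "0 0 0 0" --pt "0 0 0 0" --pt "0 0 0 0" --pt "0 0 0 0" --pt "0 0 0 0" --pt "0 0 0 0"

```text
clock: 21.07
position: [527.2, -23.7, 64.1]
ee_rot: [-0.023, 0.707, 0.023, 0.707]
contact_force: [-0.0, -0.3, 0.1]
gripper_width: 85.0
```

Emit:
drive_tool --pt "-5 0 0 0" --pt "-15 0 0 0" --pt "-20 0 0 0" --pt "-25 0 0 0" --pt "-25 0 0 0" --pt "-15 0 0 0" --pt "-8 0 0 0" --pt "0 -12 0 0" --pt "0 -20 0.4 0" --pt "0 -25 0.4 0"

```text
clock: 21.9
position: [531.0, -80.8, 176.3]
ee_rot: [-0.023, 0.707, 0.024, 0.706]
contact_force: [0.8, -0.6, -0.5]
gripper_width: 85.0
```

Emit:
drive_tool --pt "0 -25 0 0" --pt "0 -25 0 0" --pt "0 -25 0 0" --pt "0 -25 0 0" --pt "0 -25 0 0" --pt "0 -25 0 0" --pt "0 -25 0 0" --pt "0 -16 0 0" --pt "0 0 0 0" --pt "0 0 0 0"

```text
clock: 22.73
position: [542.9, -272.0, 175.4]
ee_rot: [-0.022, 0.708, 0.022, 0.706]
contact_force: [-0.6, -0.4, -0.2]
gripper_width: 85.1
```

```bash
python3 - <<'E'
from h import *
go([542.5,-274.3,63.5]); st=arm.read_state(); im=snap('wrist','w7.png')
for c in ('blue','yellow'):
    m,ce,s=mask(im,c); print(c,s,plane('wrist',ce,88,st).round(1),[plane('wrist',q,92,st).round(1) for q in ends(m)])
E
```

```text
axes x [-0.003   0.0011 -1.    ] y [-0.062  0.998  0.001] spin -0.12 shift after spin [111.9  -2.4  -0.2] now [ 542.9 -272.   175.4] F [-0.6 -0.4 -0.2] w 85.09529580342355 t 22.7333 j6 -1.3096626244781389
blue [ 300  145   34  200 6218] [ 537.  -274.4   88. ] [array([ 478.7, -277.9,   92. ]), array([ 606.3, -270.4,   92. ])]Traceback (most recent call last):
  File "<stdin>", line 4, in <module>
  File "h.py", line 22, in mask
    n,l,s,ce=cv2.connectedComponentsWithStats(m); k=1+np.argmax(s[1:,4])
                                                      ~~~~~~~~~^^^^^^^^^
    return _wrapfunc(a, 'argmax', axis=axis, out=out, **kwds)
    return bound(*args, **kwds)
ValueError: attempt to get argmax of an empty sequence
```

Blue is centred at (542.5, -274.2), which agrees with the earlier estimate. I descend, grip and lift in small steps.

Emit:
drive_tool --pt "6 -1.2 0 0" --pt "14 -1.2 0 0" --pt "20 0 0 0" --pt "24 0 0 0" --pt "22 0 0 0" --pt "14 0 0 0" --pt "8 0 0 0" --pt "3 0 0 0" --pt "0 0 0 0" --pt "0 0 0 0"

```text
clock: 23.62
position: [544.9, -273.4, 66.9]
ee_rot: [-0.023, 0.706, 0.023, 0.707]
contact_force: [-0.2, 0.5, 0.8]
gripper_width: 85.0
```

Emit:
drive_tool --grip 0 --pt "0 0 0 0" --pt "0 0 0 0" --pt "0 0 0 0" --pt "0 0 0 0" --pt "0 0 0 0" --pt "0 0 0 0" --pt "0 0 0 0" --pt "0 0 0 0"

```text
clock: 24.28
position: [544.3, -273.6, 66.5]
ee_rot: [-0.023, 0.707, 0.023, 0.707]
contact_force: [-0.1, -0.1, 2.5]
gripper_width: 19.0
```

Emit:
drive_tool --pt "-1 0 0 0" --pt "-1 0 0 0" --pt "0 0 0 0"

```text
clock: 24.53
position: [543.7, -273.3, 67.6]
ee_rot: [-0.023, 0.707, 0.023, 0.706]
contact_force: [-0.1, -0.0, -1.5]
gripper_width: 19.1
```

Emit:
drive_tool --pt "-1 0 0 0" --pt "0 0 0 0" --pt "0 0 0 0"

```text
clock: 24.78
position: [543.6, -273.4, 68.3]
ee_rot: [-0.023, 0.707, 0.023, 0.706]
contact_force: [0.6, -0.8, -6.0]
gripper_width: 18.8
```

Emit:
drive_tool --pt "-1 0 0 0" --pt "0 0 0 0" --pt "0 0 0 0"

```text
clock: 25.03
position: [543.6, -273.4, 69.2]
ee_rot: [-0.022, 0.707, 0.023, 0.706]
contact_force: [0.5, -1.1, -8.1]
gripper_width: 19.1
```

Emit:
drive_tool --pt "-1 0 0 0" --pt "0 0 0 0" --pt "0 0 0 0"

```text
clock: 25.28
position: [543.6, -273.4, 70.1]
ee_rot: [-0.022, 0.707, 0.023, 0.706]
contact_force: [0.5, -1.9, -12.7]
gripper_width: 19.4
```

Emit:
drive_tool --pt "-1 0 0 0" --pt "0 0 0 0" --pt "0 0 0 0"

```text
clock: 25.53
position: [543.6, -273.4, 71.1]
ee_rot: [-0.022, 0.707, 0.023, 0.706]
contact_force: [2.5, -2.7, -17.4]
gripper_width: 18.9
```

Emit:
drive_tool --pt "0.3 0 0 0" --pt "0 0 0 0" --pt "0 0 0 0" --pt "0 0 0 0" --pt "0 0 0 0" --pt "0 0 0 0" --pt "0 0 0 0"

```text
clock: 26.12
position: [543.7, -273.4, 71.5]
ee_rot: [-0.023, 0.707, 0.023, 0.706]
contact_force: [1.9, -2.5, -18.7]
gripper_width: 18.9
```

Emit:
drive_tool --pt "0 0 0 0" --pt "0 0 0 0" --pt "0 0 0 0" --pt "0 0 0 0" --pt "0 0 0 0" --pt "0 0 0 0" --pt "0 0 0 0" --pt "0 0 0 0" --pt "0 0 0 0"

```text
clock: 26.87
position: [543.7, -273.4, 71.6]
ee_rot: [-0.023, 0.707, 0.023, 0.706]
contact_force: [0.0, -1.9, -18.8]
gripper_width: 18.5
```

Emit:
drive_tool --pt "1 0 0 0" --pt "1 0 0 0" --pt "1 0 0 0" --pt "1 0 0 0" --pt "0.7 0 0 0" --pt "0 0 0 0" --pt "0 0 0 0" --pt "0 0 0 0"

```text
clock: 27.53
position: [545.2, -273.8, 68.4]
ee_rot: [-0.024, 0.706, 0.023, 0.708]
contact_force: [-2.0, 1.0, -6.0]
gripper_width: 18.8
```

That hold read 18.8 N, under the limit but above "about 15". I repeat it at a value closer to 15 N before releasing.

Emit:
drive_tool --pt "-1 0 0 0" --pt "0 0 0 0" --pt "0 0 0 0" --pt "0 0 0 0"

```text
clock: 27.87
position: [545.2, -273.8, 68.6]
ee_rot: [-0.023, 0.706, 0.023, 0.708]
contact_force: [0.6, 0.5, -6.0]
gripper_width: 19.2
```

Emit:
drive_tool --pt "-0.7 0 0 0" --pt "0 0 0 0" --pt "0 0 0 0" --pt "0 0 0 0" --pt "0 0 0 0"

```text
clock: 28.28
position: [545.1, -273.8, 69.1]
ee_rot: [-0.023, 0.706, 0.023, 0.707]
contact_force: [1.8, -1.2, -8.5]
gripper_width: 18.7
```

Emit:
drive_tool --pt "-0.8 0 0 0" --pt "0 0 0 0" --pt "0 0 0 0" --pt "0 0 0 0" --pt "0 0 0 0"

```text
clock: 28.7
position: [545.1, -273.7, 69.6]
ee_rot: [-0.023, 0.706, 0.023, 0.707]
contact_force: [4.8, -2.1, -10.7]
gripper_width: 19.0
```

Emit:
drive_tool --pt "-0.6 0 0 0" --pt "0 0 0 0" --pt "0 0 0 0" --pt "0 0 0 0" --pt "0 0 0 0"

```text
clock: 29.12
position: [545.1, -273.7, 69.9]
ee_rot: [-0.023, 0.706, 0.023, 0.707]
contact_force: [4.8, -2.4, -12.3]
gripper_width: 18.9
```

Emit:
drive_tool --pt "-0.7 0 -0.8 0" --pt "0 0 0 0" --pt "0 0 0 0" --pt "0 0 0 0" --pt "0 0 0 0"

```text
clock: 29.53
position: [544.6, -273.6, 70.3]
ee_rot: [-0.023, 0.706, 0.023, 0.708]
contact_force: [6.3, -2.2, -14.3]
gripper_width: 18.5
```

Emit:
drive_tool --pt "0 0 -0.4 0" --pt "0 0 0 0" --pt "0 0 0 0" --pt "0 0 0 0" --pt "0 0 0 0" --pt "0 0 0 0" --pt "0 0 0 0"

```text
clock: 30.12
position: [544.4, -273.6, 70.4]
ee_rot: [-0.023, 0.706, 0.023, 0.708]
contact_force: [5.9, -1.6, -14.2]
gripper_width: 18.7
```

Emit:
drive_tool --pt "0 0 0 0" --pt "0 0 0 0" --pt "0 0 0 0" --pt "0 0 0 0" --pt "0 0 0 0" --pt "0 0 0 0" --pt "0 0 0 0" --pt "0 0 0 0"

```text
clock: 30.78
position: [544.4, -273.6, 70.4]
ee_rot: [-0.023, 0.706, 0.023, 0.708]
contact_force: [7.0, -1.9, -13.9]
gripper_width: 19.0
```

Emit:
drive_tool --pt "1 0 0.6 0" --pt "1 0 0.6 0" --pt "1 0 0 0" --pt "1 0 0 0" --pt "0 0 0 0" --pt "0 0 0 0" --pt "0 0 0 0" --pt "0 0 0 0"

```text
clock: 31.45
position: [544.1, -273.6, 67.6]
ee_rot: [-0.023, 0.707, 0.023, 0.707]
contact_force: [0.6, 0.8, -2.3]
gripper_width: 19.2
```

Emit:
drive_tool --pt "0.6 0 0 0" --pt "0.6 0 0 0" --pt "0 0 0 0" --pt "0 0 0 0"

```text
clock: 31.78
position: [544.3, -273.7, 66.5]
ee_rot: [-0.023, 0.707, 0.023, 0.707]
contact_force: [-1.1, 0.9, 4.2]
gripper_width: 19.3
```

Emit:
drive_tool --grip 85 --pt "0 0 0 0" --pt "0 0 0 0" --pt "0 0 0 0" --pt "0 0 0 0" --pt "0 0 0 0" --pt "0 0 0 0" --pt "0 0 0 0"

```text
clock: 32.37
position: [544.2, -273.5, 65.6]
ee_rot: [-0.023, 0.707, 0.023, 0.707]
contact_force: [-0.3, -0.3, 0.3]
gripper_width: 84.9
```

Emit:
drive_tool --pt "-5 0 0 0" --pt "-15 0 0 0" --pt "-20 0 0 0" --pt "-25 0 0 0" --pt "-25 0 0 0" --pt "-20 0 0 0" --pt "-15 0 0 0" --pt "-10 0 0 0" --pt "0 -10 0 0" --pt "0 -20 0 0"

```text
clock: 33.2
position: [546.3, -302.7, 201.3]
ee_rot: [-0.024, 0.706, 0.024, 0.707]
contact_force: [0.0, 0.3, -1.2]
gripper_width: 85.7
```

Emit:
drive_tool --pt "0 -25 -10 0" --pt "0 -25 -10 0" --pt "0 -25 -10 0" --pt "0 -25 -10 0" --pt "0 -25 -10 0" --pt "0 -20 -10 0" --pt "0 -10 -5 0" --pt "0 0 0 0" --pt "0 0 0 0" --pt "0 0 0 0"

```text
clock: 34.03
position: [491.4, -461.6, 200.1]
ee_rot: [-0.023, 0.707, 0.023, 0.706]
contact_force: [-0.8, 0.5, 0.0]
gripper_width: 85.0
```

```bash
python3 - <<'E'
from h import *
s=snap('scene','s8.png'); t=snap('top','t8.png')
for c in HUE:
    _,ct,_=mask(t,c); _,cs,_=mask(s,c); print(c,tri(ray('top',ct),ray('scene',cs)))
print(arm.read_state()['contact_force'])
cv2.imwrite('pics/both8.png',cv2.hconcat([cv2.resize(a[:,:,::-1],(400,300)) for a in (s,t)]))
E
```

```text
red (array([526.441198  , 367.15562153,  65.14111872]), np.float64(0.0671036544562962))
yellow (array([528.8936597 , -24.59730911,  81.28972841]), np.float64(0.10462357053371964))
blue (array([ 543.23994981, -275.16202111,   79.70263425]), np.float64(0.33080548295847106))
[ 0.3631192  -0.0294515  -0.21127198]
```

View pics/both8.png

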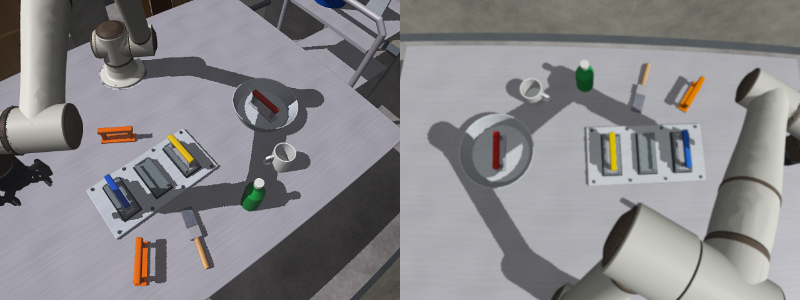

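Both views show red in the basin and yellow and blue seated within 1 mm of where they started. The brush, bottle and mug look unmoved, and the gripper is open and clear. Handing in.

```bash
python3 -c "
from bench import arm
print(arm.job_done())"
```

```text
the job is handed in; nothing more can be done
None
```

I pulled the three handles in the order red, yellow, blue. Red was in the bad clip and is now in the basin. Yellow and blue held. I handed the job in at about 34 s.

- **Red:** its clip gave way at about 8.5 N, so it never saw the full 15 N. The handle now stands upright near the centre of the basin.
- **Yellow:** held about 16 N for more than a second, rising about 12 mm, then springing back.
- **Blue:** held, but I pulled it twice. The first hold drifted up to 18.8 N for about 1.3 s. I repeated it at about 14 N for more than a second, but that pull was not quite straight, with up to about 7 N sideways. No reading reached 25 N, though I only read the force at the end of each move.

The last pictures put yellow and blue within about 1.5 mm of where they started, in height too. By eye, the brush, bottle, mug and orange look-alikes have not moved; I did not measure them. The gripper is open and clear, and the contact force reads about 0.

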